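# Clear the curing box and hold a colour sample in its slot

### The arm

A 7-joint arm with a two-finger parallel gripper is mounted at the origin on the work surface. World frame = base frame: x ahead of the robot, y to its left, z up, the work surface at z = 0. Lengths are in m, angles in degrees, forces in N, time in s.
With the tool pointing down it reaches from about 0.4 to 0.85 m from the base axis. Payload 4.4 kg.
Tool frame: the origin (TCP) lies midway between the tips of the shut fingers; the grasp point (between the pads) lies 19 mm behind it (r.hold_point_z is the z of the grasp point in the tool frame, in m); z points along the fingers, y is the line along which they close (so a half turn about z gives the same grasp; the last joint's range is limited). The gripper opens to 94 mm and grips with 3 to 60 N. Pads are 16 mm wide; open, the fingers measure 119 mm over their backs; the gripper's body (75 mm by 177 mm) begins 78 mm behind the grasp point.
Start: joints at [-71.264, 36.005, 2.206, 86.941, -1.547, 57.084, -1.146], TCP at [0.249, 0.601, 0.205] pointing down, gripper open.
Joint ranges: [-175.42, 175.42], [-21.48, 121.26], [-71.46, 75.88], [10.55, 141.38], [-63.04, 243.04], [13.31, 113.54], [-168.57, 168.57]. Speed limits (degrees/s): [147.25, 147.25, 180, 180, 180, 180, 180].

### API

Orientations are given as a 3x3 rotation matrix whose columns are the frame's x, y, z axes.
In Python, from cell import r, viewer gives the robot as it stands. The module is installed in compiled form; this text tells all that it offers.
- The arm moves only by the shell command python3 -m handwheel 'ROWS' [OPENING]. ROWS is JSON, a list of rows, each an object with "slide": the shift along the tool's x, y, z in cm, a list of three; "roll": the turn about the tool's z in degrees. A call has 1 to 20 rows; each row shifts and turns the commanded pose from where the row before left it, along the tool's axes as they then stand; what a row does not reach is not made up. A row lasts 1/10 s, in which the tool goes at most 50 mm and 8.59 degrees, less where a joint would pass 70% of its speed; a pose out of reach is approached as far as the arm can. A call is refused whole if a number of a shift passes 5 or a number of a turn 8.59, either way. A call with a gripper value outside its range is refused whole. OPENING is the finger opening in cm, from 0 to 9.4, set as the call begins (- or left out, the last holds). The fingers move at their own pace and stop on an object; the grip force is fixed at half the most. Time passes only in rows, so rows that do not move let the fingers close. It gives the time, the measured TCP pose, the force, the opening and the grip force at its end, in the units of the state.
- r.sense(): the state, without advancing time (a new reading comes with each control period).
- viewer.get_image(name): name is "scene" or "top"; returns the picture (400x640x3 uint8, red, green, blue); there is no depth.
- viewer.calibration(name): a dict with "intrinsics" (3x3 intrinsics, pixels), "dist_coeffs" ([k1, k2, p1, p2, k3] as OpenCV has them; the pictures are not rectified), "origin" and "rotation" of the camera in the world. Camera axes: x right, y down, z forward; pixel columns grow to the right and rows downward; lengths in m; the calibration is good to about 2 mm. A picture is of the moment at which its call begins. calibration takes no time and is no camera call.
- r.finish_job(): hands the job in; it is judged then, once.
The state is a dict: "clock": time; "joint_pos": joint angles; "joint_velocities": joint speeds; "tau": joint torques, N m; "position": TCP position; "tool_rot": TCP orientation; "contact_force": force on the tool from outside, world axes, zero at the start; "ft_torque": the same for the moment, N m; "finger_gap": finger opening in m; "gripper_force": force on a finger pad.
Only numpy, scipy, OpenCV 4.12 (cv2) and the standard library are available. Lean on these libraries where they do the work, as an engineer would, in place of code of your own. Each camera call takes 0.05 s, during which the arm holds its last target. There are 200 camera calls.

### The job

With the scraper, wipe the three plaster chips off the top plate of the curing box into its chip tray (do not touch the chips with the gripper), then stand the scraper back on its green mat. Then take the sample paddle from its stand, lower its blade through the slot until its white line is level with the plate, and finish while holding it there, upright and hanging from the gripper without leaning hard on the slot; do not let go. Leave the paint tin, the jar and the snips alone.

Things in the scene. Friction and masses are not known exactly. Their poses are not given: they have to be found in the camera images.
- curebox: Fixed blue UV curing box, dark grey top plate. Origin on the bench below the slot centre; z up. Plate top at 90 mm, from x = -110 to +80 mm, y = -77 to +77; lips 8 mm wide, 6 high along both y edges (138 mm clear between), no lips at the x edges. Inner floor 80 mm below the plate top. Chips are wiped along +x into the tray fixed at the +x end, under an amber window.
- slot (a point): Centre of the slot at the plate's top face, 90 mm above the bench. The slot is 12 mm (box x) by 64 mm (box y) with a thin yellow frame painted around it: 2 mm clearance on every side of the paddle's blade.
- tray (a point): Middle of the chip tray's floor, 4 mm above the bench, 133 mm along box +x from the slot. Aluminium tray, part of the box: box x = +80 to +190 mm, 154 mm wide in y, side walls 36 mm, end wall 44 mm high.
- chip0: Loose off-white plaster chip, 28 x 24 x 10 mm, 12 g, lying on the top plate. Origin at the centre of its underside. The chips start with centres 31 to 41 mm before the slot, 2 to 12 and 45 to 55 mm past it along box x, within 38 mm either side of the middle.
- chip1: Second plaster chip, same size.
- chip2: Third plaster chip, same size.
- scraper: Scraper block, about 180 g, standing upright on its mat: black foot 24 mm (x) by 122 mm (y), 20 mm high, above it a pale wooden grip 24 mm (x) by 56 mm (y), up to 70 mm high. Origin at the centre of its underside, z up. Pinched from above across x, 24 mm wide.
- mat: Fixed green mat, 90 mm (x) by 160 mm (y), 4 mm thick, origin at the centre of its underside. The scraper starts within 15 mm of its middle, turned up to 0.15 rad.
- paddle: Colour sample paddle, about 100 g, upright in its stand: green-painted metal blade 8 mm (x) by 60 mm (y), 75 mm long, with a red patch; above it an orange handle 20 mm (x) by 40 mm (y), 45 mm high (75 to 120 mm above the tip), too thick for the slot. Origin at the centre of the blade's lower end, z up. Pinched from above across x.
- line (a point): The white line across the paddle's blade, 50 mm above its lower end (point on the blade's middle axis).
- grip (a point): Middle of the paddle's orange handle, 100 mm above its lower end.
- stand: Fixed wooden stand, 70 mm (x) by 110 mm (y), 50 mm high, with a slot 16 mm by 68 mm, 45 mm deep, in which the paddle stands (its lower end 5 mm above the bench). Mat and stand lie on either side of the box; which is on the left varies.
- tin: Closed paint tin, 76 mm across, 85 mm high; a bystander. Origin at the centre of its underside.
- jar: Jar with yellow cap, 64 mm across, 80 mm high; a bystander. Origin at the centre of its underside.
- snips: Snips with yellow handles, about 210 mm long and 70 mm wide, lying flat; a bystander. Origin on the underside near their middle.
Mind the look-alikes: they are no part of the job. What is meant by the paddle is not blue or pink, and is the smaller of those in its own colour.

How it is judged:
By the outcome, as a careful person would: the job done as asked, in the order asked, and still so for the second after the job is handed in, while the arm keeps its last pose, push and grip.
It also fails if it takes over 70 s, if anything falls off the work surface, if the arm or the gripper's body presses on something with over 40 N, if the wrist force passes 120 N, or if a joint passes its speed limit or range.

## Working session

There is one attempt and no reset: what is moved stays moved. The work goes in short steps, Python scripts to look and compute and a shell command to move; the robot and the scene stay as the last step left them, time stands still between calls to the robot, and variables do not carry over. Pictures are saved under pics/ and viewed, at most 12 in all, crops included, and the job is handed in when it is done.

```bash
mkdir -p pics; python3 - <<'E'
from cell import r, viewer
import cv2,numpy as np
for n in ("scene","top"):
    im=viewer.get_image(n); cv2.imwrite(f"pics/{n}0.png",im[:,:,::-1])
    c=viewer.calibration(n); print(n,c)
s=r.sense(); print(s["position"],s["tool_rot"],s["clock"],s["finger_gap"],r.hold_point_z)
E
```

```text
scene {'intrinsics': array([[428.56857482,   0.        , 317.2726822 ],
       [  0.        , 428.56857482, 200.01971742],
       [  0.        ,   0.        ,   1.        ]]), 'dist_coeffs': array([-0.01652753,  0.        ,  0.        ,  0.        ,  0.        ]), 'origin': array([ 1.24566016, -0.2649796 ,  0.79638288]), 'rotation': array([[ 0.37248474,  0.62596733, -0.68514233],
       [ 0.92790863, -0.26354963,  0.26368003],
       [-0.01551392, -0.73396627, -0.67900871]])}
top {'intrinsics': array([[386.53992359,   0.        , 322.76849837],
       [  0.        , 386.53992359, 201.34958296],
       [  0.        ,   0.        ,   1.        ]]), 'dist_coeffs': array([-0.05163035,  0.        ,  0.        ,  0.        ,  0.        ]), 'origin': array([0.30307032, 0.00285135, 1.21984575]), 'rotation': array([[-0.02451908, -0.98028845,  0.19604433],
       [-0.9995554 ,  0.02736751,  0.01183344],
       [-0.01696543, -0.19566702, -0.98052363]])}
[0.24853184 0.59998    0.20467731] [[-9.23854057e-01  3.82744405e-01 -6.34026900e-04]
 [ 3.82744930e-01  9.23852812e-01 -1.51633049e-03]
 [ 5.38052382e-06 -1.64353866e-03 -9.99998649e-01]] 0.1 0.09428418655182995 -0.0188
```

View pics/scene0.png

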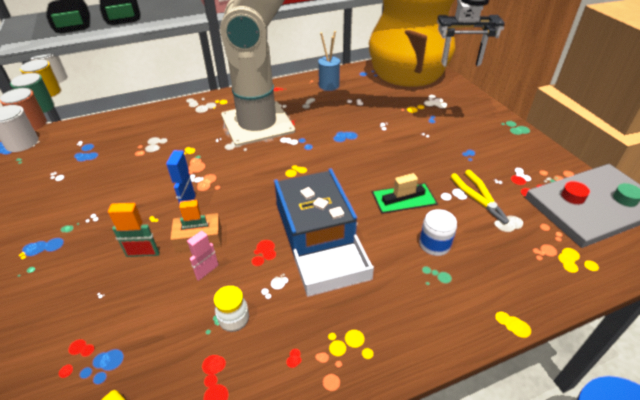

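View pics/top0.png

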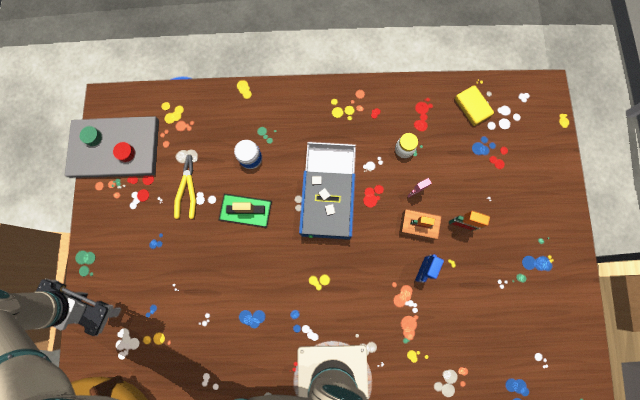

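The scene picture shows the box at about (315,210), the scraper on its mat at (405,190), the paddle in its stand at (192,215) and a bigger look-alike at (130,230). The top picture shows the box at (328,190), the scraper at (242,208) and the stand at (421,224). Next I'll enlarge both.

```bash
python3 - <<'E'
import cv2
a=cv2.imread("pics/top0.png")[135:250,215:345]; cv2.imwrite("pics/t1.png",cv2.resize(a,None,fx=5,fy=5,interpolation=cv2.INTER_CUBIC))
a=cv2.imread("pics/top0.png")[195:245,395:445]; b=cv2.imread("pics/scene0.png")[190:250,160:230]
A=cv2.resize(a,(400,400),interpolation=cv2.INTER_CUBIC);B=cv2.resize(b,(400,343),interpolation=cv2.INTER_CUBIC)
B=cv2.copyMakeBorder(B,0,57,0,0,cv2.BORDER_CONSTANT)
cv2.imwrite("pics/t2.png",cv2.hconcat([A,B]))
E
```

```text
(no output)
```

View pics/t1.png

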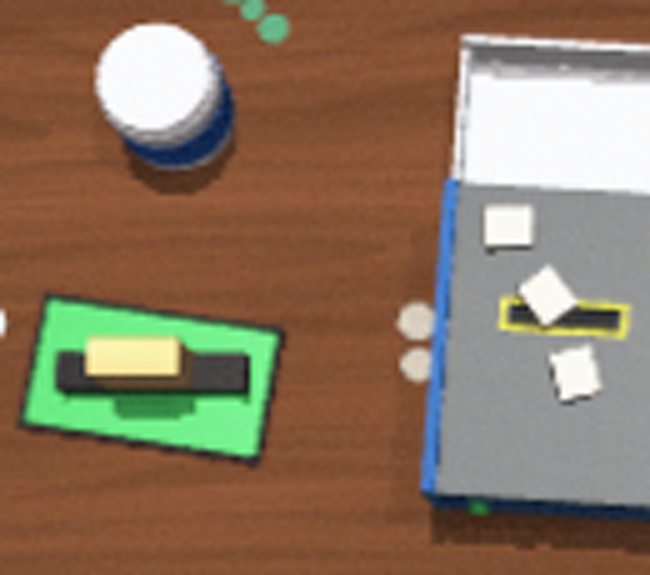

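View pics/t2.png

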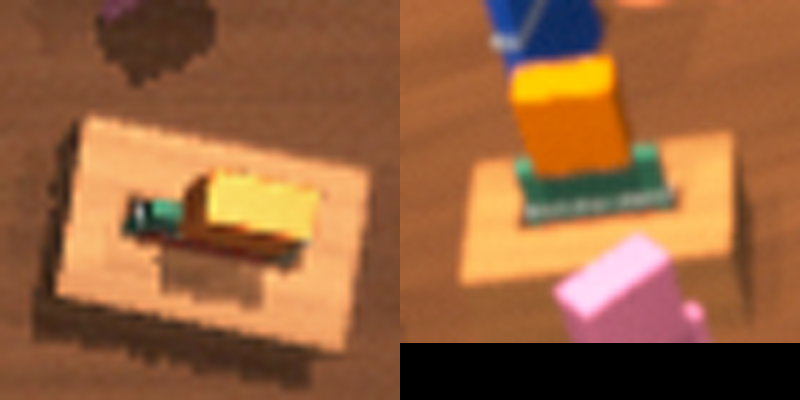

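```bash
cat > h.py <<'E'
import cv2,numpy as np
from cell import r,viewer
def cal(n):
    c=viewer.calibration(n); return c["intrinsics"],c["dist_coeffs"],np.array(c["origin"]),np.array(c["rotation"])
def back(n,uv,z):
    K,D,o,R=cal(n); p=cv2.undistortPoints(np.array(uv,float).reshape(-1,1,2),K,D).reshape(-1,2)
    d=np.c_[p,np.ones(len(p))]@R.T; return o+d*((z-o[2])/d[:,2])[:,None]
def proj(n,X):
    K,D,o,R=cal(n); return cv2.projectPoints(np.array(X,float).reshape(-1,1,3),cv2.Rodrigues(R.T)[0],-R.T@o,K,D)[0].reshape(-1,2)
def rect(c,a,x0,x1,y0,y1,z):
    return np.array([[c[0]+x*np.cos(a)-y*np.sin(a),c[1]+x*np.sin(a)+y*np.cos(a),z] for x,y in((x0,y0),(x1,y0),(x1,y1),(x0,y1))])
def crop(n,im,x0,x1,y0,y1,f,polys,fn):
    a=cv2.resize(im[y0:y1,x0:x1],None,fx=f,fy=f,interpolation=cv2.INTER_CUBIC)
    for P,col in polys:
        q=(proj(n,P)-[x0,y0]+.5)*f-.5; cv2.polylines(a,[np.round(q).astype(int)],True,col,1,cv2.LINE_AA)
    cv2.imwrite(fn,a)
E
python3 - <<'E'
from h import *
np.set_printoptions(precision=4,suppress=True)
f5=lambda P:(np.array(P)+.5)/5-.5+[215,135]
f8=lambda P:(np.array(P)+.5)/8-.5+[395,195]
def ang(v): return np.degrees(np.arctan2(v[1],v[0]))
def show(l,P):
    c=P.mean(0); e=np.roll(P,-1,0)-P
    print(l,c,"edges",np.linalg.norm(e,axis=1),[round(ang(v),1) for v in e])
show("grip",back("top",f5([(87,338),(180,338),(180,375),(87,375)]),.074))
show("foot",back("top",f5([(57,352),(248,355),(248,394),(57,391)]),.024))
show("frame",back("top",f5([(500,297),(630,305),(627,338),(500,332)]),.09))
show("mat",back("top",f5([(47,296),(284,331),(257,462),(22,425)]),.004))
print("chips",back("top",f5([(509,226),(547,295),(576,372)]),.1))
print("plate edge L",back("top",f5([(459,183),(437,493)]),.09))
show("stand",back("top",f8([(88,115),(370,172),(345,352),(57,295)]),.05))
show("handle",back("top",f8([(212,170),(320,188),(312,242),(205,225)]),.125))
g=lambda P:(np.array(P)+.5)/(400/70)-.5+[160,190]
show("handle scene",back("scene",g([(111-0,97),(219,92),(212,55),(115,62)]),.125))
E
```

```text
grip [0.525  0.2642 0.074 ] edges [0.057  0.0228 0.0568 0.0229] [np.float64(-91.6), np.float64(-179.3), np.float64(88.4), np.float64(1.2)]
foot [0.5238 0.2634 0.024 ] edges [0.122  0.025  0.1215 0.0251] [np.float64(-92.5), np.float64(-179.7), np.float64(87.6), np.float64(1.4)]
frame [0.5382 0.0023 0.09  ] edges [0.0779 0.0202 0.0758 0.0214] [np.float64(-95.2), np.float64(173.0), np.float64(85.6), np.float64(-1.2)]
mat [0.5241 0.2679 0.004 ] edges [0.1571 0.0862 0.1541 0.0854] [np.float64(-100.1), np.float64(168.5), np.float64(79.6), np.float64(-9.5)]
chips [[ 0.5932  0.0338  0.1   ]
 [ 0.5503  0.0121  0.1   ]
 [ 0.5034 -0.0038  0.1   ]]
plate edge L [[0.6235 0.0638 0.09  ]
 [0.4353 0.0798 0.09  ]]
stand [ 0.4592 -0.2821  0.05  ] edges [0.1096 0.0702 0.1106 0.0709] [np.float64(-103.3), np.float64(167.5), np.float64(77.1), np.float64(-13.3)]
handle [ 0.4583 -0.2814  0.125 ] edges [0.039  0.0199 0.0385 0.0202] [np.float64(-101.2), np.float64(167.2), np.float64(79.2), np.float64(-11.3)]
handle scene [ 0.4619 -0.2825  0.125 ] edges [0.0431 0.0232 0.0391 0.0209] [np.float64(71.1), np.float64(176.7), np.float64(-106.7), np.float64(-12.9)]
```

The crops show the scraper grip at (133,356), the slot frame at (565,318), the chips at (509,226), (547,295) and (576,372), and the handle top at (262,206). The sizes I get back match those given. I'll check the box model by overlaying it on both cameras.

```bash
cat > ov.py <<'E'
from h import *
import sys
cx,cy,a=map(float,sys.argv[1:4]);a=np.radians(a);c=(cx,cy)
L=[(rect(c,a,-.11,.08,-.077,.077,.096),(0,0,255)),(rect(c,a,-.006,.006,-.032,.032,.09),(255,0,255)),(rect(c,a,.08,.19,-.077,.077,.036),(0,255,0))]
L2=[((rect((.5244,.2638),np.radians(-2),-.012,.012,-.061,.061,.024)),(0,0,255))]
t=cv2.imread("pics/top0.png");s=cv2.imread("pics/scene0.png")
crop("top",t,292,365,138,243,5,L,"pics/a.png");crop("scene",s,270,375,165,295,4,L,"pics/b.png")
A=cv2.imread("pics/a.png");B=cv2.imread("pics/b.png");h=525
B=cv2.copyMakeBorder(B,0,max(0,h-B.shape[0]),0,0,cv2.BORDER_CONSTANT)[:h]
cv2.imwrite(sys.argv[4],cv2.hconcat([A,B]))
E
python3 ov.py .538 .0023 -4.8 pics/o1.png
```

```text
(no output)
```

View pics/o1.png

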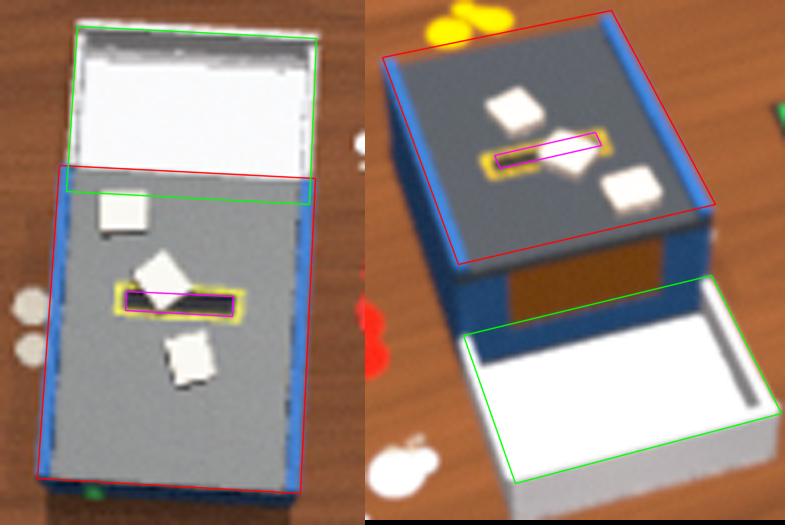

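The overlay fits: the slot is centred at about (180,303) in the top crop, and the box outline agrees to about 2 mm in both views. Now to the scraper.

```bash
cat > d.py <<'E'
import sys
from h import *
# target TCP x y z, yaw of tool y ; prints world delta, tool-frame delta (cm) for the tool after the roll, and roll
x,y,z,a=map(float,sys.argv[1:5]); s=r.sense(); R=np.array(s["tool_rot"]); p=np.array(s["position"])
ya=np.degrees(np.arctan2(R[1,1],R[0,1])); t=np.radians(a)
Rt=np.array([[np.sin(t)*-1,np.cos(t),0],[np.cos(t),np.sin(t),0],[0,0,-1]]); Rt[:,0]=np.cross(Rt[:,1],Rt[:,2])
w=np.array([x,y,z])-p
print("t",s["clock"],"p",p.round(4),"roll",round(ya-a,2),"tool-now cm",(100*R.T@w).round(2),"tool-target cm",(100*Rt.T@w).round(2),"F",np.round(s["contact_force"],1),"gap",s["finger_gap"],"gf",s["gripper_force"])
E
python3 d.py .5244 .2638 .13 -2
```

```text
t 0.1 p [0.2485 0.6    0.2047] roll 69.5 tool-now cm [-38.35 -20.49   7.5 ] tool-target cm [-32.63  28.74   7.47] F [ 0.3  0.3 -0.2] gap 0.09428418655182995 gf 0.0
```

```bash
python3 -m handwheel '[{"slide":[0,0,0],"roll":7.72},{"slide":[0,0,0],"roll":7.72},{"slide":[0,0,0],"roll":7.72},{"slide":[0,0,0],"roll":7.72},{"slide":[0,0,0],"roll":7.72},{"slide":[0,0,0],"roll":7.72},{"slide":[0,0,0],"roll":7.72},{"slide":[0,0,0],"roll":7.72},{"slide":[0,0,0],"roll":7.72},{"slide":[-2.7,2.4,0],"roll":0},{"slide":[-3.3,2.9,0],"roll":0},{"slide":[-3.3,2.9,0],"roll":0},{"slide":[-3.3,2.9,0],"roll":0},{"slide":[-3.3,2.9,0],"roll":0},{"slide":[-3.3,2.9,0],"roll":0},{"slide":[-3.3,2.9,0],"roll":0},{"slide":[-3.3,2.9,0],"roll":0},{"slide":[-3.3,2.9,0],"roll":0},{"slide":[-2.6,2.4,3],"roll":0},{"slide":[0,0,2],"roll":0}]' 9.4; python3 d.py .5244 .2638 .036 -2
```

```text
clock: 2.1
position: [0.5214, 0.2675, 0.1547]
tool_rot: [[0.044, 0.999, 0.003], [0.999, -0.044, -0.003], [-0.003, 0.003, -1.0]]
contact_force: [0.5, 0.4, 0.8]
finger_gap: 0.0942
gripper_force: 0.0
t 2.1 p [0.5214 0.2675 0.1547] roll -0.49 tool-now cm [-0.32  0.28 11.88] tool-target cm [-0.36  0.31 11.87] F [0.5 0.4 0.8] gap 0.09420180254374803 gf 0.0
```

```bash
python3 -m handwheel '[{"slide":[-0.3,0.3,0],"roll":-0.5},{"slide":[0,0,3],"roll":0},{"slide":[0,0,3],"roll":0},{"slide":[0,0,3],"roll":0},{"slide":[0,0,1.5],"roll":0},{"slide":[0,0,1.3],"roll":0},{"slide":[0,0,0],"roll":0},{"slide":[0,0,0],"roll":0}]'; python3 d.py .5244 .2638 .036 -2; python3 - <<'E'
from h import *
cv2.imwrite("pics/s1.png",viewer.get_image("scene")[:,:,::-1])
E
```

```text
clock: 2.9
position: [0.5211, 0.2714, 0.0383]
tool_rot: [[0.026, 1.0, 0.001], [1.0, -0.026, 0.001], [0.001, 0.001, -1.0]]
contact_force: [0.9, 0.7, 1.1]
finger_gap: 0.0942
gripper_force: 0.0
t 2.9 p [0.5211 0.2714 0.0383] roll 0.53 tool-now cm [-0.75  0.35  0.23] tool-target cm [-0.75  0.35  0.23] F [0.9 0.7 1.1] gap 0.0942135131175483 gf 0.0
```

```bash
python3 -m handwheel '[{"slide":[-0.7,0.3,0.2],"roll":0.5},{"slide":[0,0,0],"roll":0},{"slide":[0,0,0],"roll":0}]' >/dev/null; python3 d.py .5244 .2638 .036 -2;python3 -m handwheel '[{"slide":[0,0,0],"roll":0},{"slide":[0,0,0],"roll":0},{"slide":[0,0,0],"roll":0},{"slide":[0,0,0],"roll":0},{"slide":[0,0,0],"roll":0},{"slide":[0,0,0],"roll":0},{"slide":[0,0,0],"roll":0},{"slide":[0,0,0],"roll":0},{"slide":[0,0,0],"roll":0},{"slide":[0,0,0],"roll":0}]' 0; python3 d.py .5244 .2638 .036 -2
```

```text
t 3.25 p [0.5238 0.2634 0.036 ] roll -0.04 tool-now cm [ 0.04  0.06 -0.  ] tool-target cm [ 0.04  0.06 -0.  ] F [-1.4  0.2 -0.1] gap 0.09398223040097858 gf 0.0
clock: 4.25
position: [0.5237, 0.2638, 0.0355]
tool_rot: [[0.035, 0.999, 0.001], [0.999, -0.035, 0.0], [0.0, 0.001, -1.0]]
contact_force: [1.2, -0.1, 0.2]
finger_gap: 0.0239
gripper_force: 30.0
t 4.25 p [0.5237 0.2638 0.0355] roll 0.01 tool-now cm [-0.    0.07 -0.05] tool-target cm [-0.    0.07 -0.05] F [ 1.2 -0.1  0.2] gap 0.02387657496803834 gf 29.998627603054047
```

```bash
python3 -m handwheel '[{"slide":[0,0,-1],"roll":0},{"slide":[0,0,-3],"roll":0},{"slide":[0,0,-4],"roll":0},{"slide":[0,0,-4],"roll":0},{"slide":[0,0,-3],"roll":0},{"slide":[0,0,0],"roll":0},{"slide":[-2,-1,0],"roll":0.7},{"slide":[-4,-1,0],"roll":0.7},{"slide":[-4,-1,0],"roll":0.7},{"slide":[-4,-1,0],"roll":0.7},{"slide":[-4,-1,0],"roll":0},{"slide":[-4,-1,0],"roll":0},{"slide":[-2,-0.7,0],"roll":0},{"slide":[0,0,0],"roll":0},{"slide":[0,0,0],"roll":0}]'; python3 d.py .4503 .0097 .1225 -4.8
```

```text
clock: 5.75
position: [0.4401, 0.0291, 0.1852]
tool_rot: [[0.084, 0.996, -0.001], [0.996, -0.084, 0.001], [0.0, -0.001, -1.0]]
contact_force: [0.4, -0.8, -2.1]
finger_gap: 0.0237
gripper_force: 30.0
t 5.75 p [0.4401 0.0291 0.1852] roll -0.02 tool-now cm [-1.85  1.18  6.27] tool-target cm [-1.85  1.18  6.27] F [ 0.4 -0.8 -2.1] gap 0.02370648421214994 gf 29.998418390750885
```

```bash
python3 -m handwheel '[{"slide":[-1.85,1.2,0],"roll":0},{"slide":[0,0,2],"roll":0},{"slide":[0,0,2],"roll":0},{"slide":[0,0,1],"roll":0},{"slide":[0,0,0],"roll":0},{"slide":[0,0,0],"roll":0},{"slide":[0,0,0],"roll":0}]' >/dev/null; python3 d.py .4503 .0097 .1225 -4.8; python3 - <<'E'
from h import *
t=viewer.get_image("top")[:,:,::-1];s=viewer.get_image("scene")[:,:,::-1]
A=cv2.resize(t[165:245,290:365],None,fx=5,fy=5,interpolation=2);B=cv2.resize(s[160:250,265:360],None,fx=4.4,fy=4.4445,interpolation=2)
cv2.imwrite("pics/w1.png",cv2.hconcat([A,cv2.resize(B,(420,400))]))
E
```

```text
t 6.45 p [0.4515 0.0097 0.1361] roll 0.05 tool-now cm [-0.01 -0.12  1.36] tool-target cm [-0.01 -0.12  1.36] F [-0.9  0.4 -1.6] gap 0.02398523079427006 gf 29.99837189912796
```

View pics/w1.png

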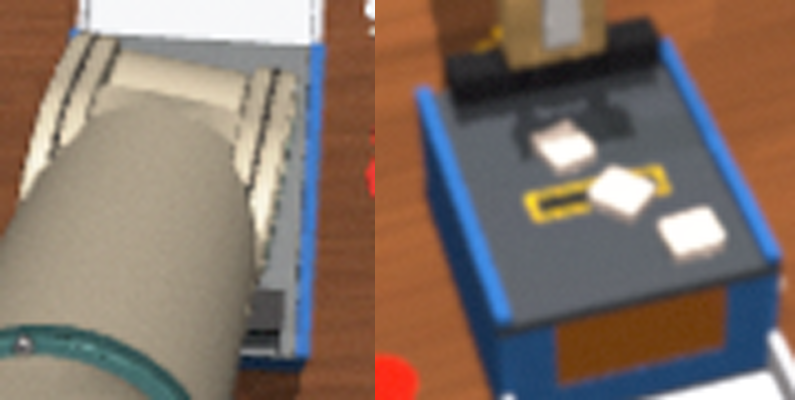

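The foot at (448–668, 60–100) hangs just above the plate, between the lips and behind all the chips. I'll lower it and wipe.

```bash
python3 -m handwheel '[{"slide":[0,-0.1,0.6],"roll":0},{"slide":[0,0,0.5],"roll":0},{"slide":[0,0,0.2],"roll":0},{"slide":[0,0,0],"roll":0},{"slide":[0,0,0],"roll":0}]' >/dev/null; python3 d.py .6327 -.0057 .1225 -4.8
```

```text
t 7.05 p [0.4498 0.0093 0.1224] roll 0.0 tool-now cm [ 0.03 18.35 -0.02] tool-target cm [ 3.000e-02  1.835e+01 -1.000e-02] F [-0.2 -0.2 -1.7] gap 0.023727306594810014 gf 29.998277127742767
```

```bash
python3 -m handwheel '[{"slide":[0,0.5,0],"roll":0},{"slide":[0,0.7,0],"roll":0},{"slide":[0,0.7,0],"roll":0},{"slide":[0,0.7,0],"roll":0},{"slide":[0,0.7,0],"roll":0},{"slide":[0,0.7,0],"roll":0},{"slide":[0,0.7,0],"roll":0},{"slide":[0,0.7,0],"roll":0},{"slide":[0,0.7,0],"roll":0},{"slide":[0,0.7,0],"roll":0},{"slide":[0,0.7,0],"roll":0},{"slide":[0,0.7,0],"roll":0},{"slide":[0,0.7,0],"roll":0},{"slide":[0,0,0],"roll":0}]' >/dev/null; python3 d.py .6327 -.0057 .1225 -4.8
```

```text
t 8.45 p [0.5397 0.0019 0.1225] roll 0.02 tool-now cm [0.02 9.33 0.01] tool-target cm [ 0.03  9.33 -0.  ] F [-0.  -0.5 -1.9] gap 0.02426605754138195 gf 29.998373687267303
```

```bash
python3 -m handwheel '[{"slide":[0,0.5,0],"roll":0},{"slide":[0,0.7,0],"roll":0},{"slide":[0,0.7,0],"roll":0},{"slide":[0,0.7,0],"roll":0},{"slide":[0,0.7,0],"roll":0},{"slide":[0,0.7,0],"roll":0},{"slide":[0,0.7,0],"roll":0},{"slide":[0,0.7,0],"roll":0},{"slide":[0,0.7,0],"roll":0},{"slide":[0,0.7,0],"roll":0},{"slide":[0,0.7,0],"roll":0},{"slide":[0,0.7,0],"roll":0},{"slide":[0,0.7,0],"roll":0},{"slide":[0,0.5,0],"roll":0},{"slide":[0,0,0],"roll":0},{"slide":[0,0,0],"roll":0},{"slide":[0,0,-4],"roll":0},{"slide":[0,0,-4],"roll":0},{"slide":[0,0,0],"roll":0}]' >/dev/null; python3 d.py .5244 .2638 .19 -2; python3 - <<'E'
from h import *
t=viewer.get_image("top")[:,:,::-1];s=viewer.get_image("scene")[:,:,::-1]
cv2.imwrite("pics/t3.png",t)
A=cv2.resize(t[135:245,290:365],(375,550),interpolation=2);B=cv2.resize(s[165:295,265:375],(420,496),interpolation=2)
cv2.imwrite("pics/w2.png",cv2.hconcat([A,cv2.copyMakeBorder(B,0,54,0,0,0)]))
E
```

```text
t 10.35 p [ 0.6356 -0.0065  0.2081] roll -2.81 tool-now cm [ 26.01 -13.37   1.7 ] tool-target cm [ 26.63 -12.06   1.81] F [ 0.7 -1.  -1. ] gap 0.023725732568001458 gf 29.998337030410767
```

View pics/w2.png

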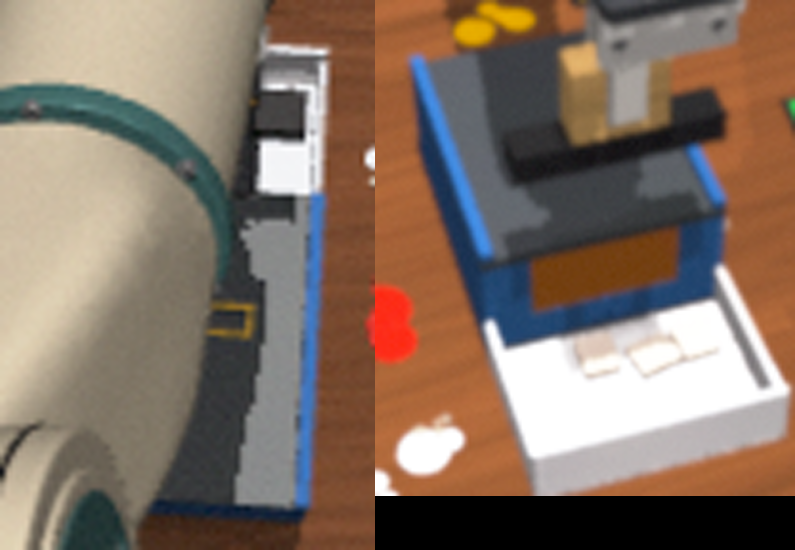

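All three chips lie in the tray (600–700, 340–370) and the plate is clear. Now I'll return the scraper to its mat.

```bash
python3 -m handwheel '[{"slide":[2,-1,0],"roll":0},{"slide":[4,-2,0],"roll":0},{"slide":[4,-2,0],"roll":0},{"slide":[4,-2,0],"roll":0},{"slide":[4,-2,0],"roll":0},{"slide":[4,-2,0],"roll":0},{"slide":[3,-1.5,0],"roll":0},{"slide":[1,-0.8,0],"roll":0},{"slide":[0,0,3],"roll":0},{"slide":[0,0,4],"roll":0},{"slide":[0,0,0],"roll":0},{"slide":[0,0,0],"roll":0}]' >/dev/null; python3 d.py .5244 .266 .036 -6
```

```text
t 11.65 p [0.5209 0.2628 0.1319] roll 1.13 tool-now cm [0.37 0.34 9.59] tool-target cm [0.35 0.31 9.59] F [-0.1 -0.6 -0.7] gap 0.023758479552417843 gf 29.99826282262802
```

```bash
python3 -m handwheel '[{"slide":[0.3,0.3,2],"roll":1},{"slide":[0,0,3],"roll":0},{"slide":[0,0,2.5],"roll":0},{"slide":[0,0,1.5],"roll":0},{"slide":[0,0,0],"roll":0},{"slide":[0,0,0.3],"roll":0},{"slide":[0,0,0],"roll":0},{"slide":[0,0,0],"roll":0}]' >/dev/null; python3 d.py .5244 .266 .036 -6
```

```text
t 12.45 p [0.5253 0.2675 0.0406] roll 0.21 tool-now cm [-0.15 -0.08  0.46] tool-target cm [-0.15 -0.08  0.46] F [-0.3 -0.2 -0.9] gap 0.0235179731836135 gf 29.998298585414886
```

```bash
python3 -m handwheel '[{"slide":[0,0,0.3],"roll":0},{"slide":[0,0,0.15],"roll":0},{"slide":[0,0,0],"roll":0},{"slide":[0,0,0],"roll":0}]' >/dev/null; python3 d.py .5244 .266 .0355 -6
```

```text
t 12.85 p [0.5248 0.2673 0.0355] roll 0.22 tool-now cm [-0.14 -0.03  0.  ] tool-target cm [-0.14 -0.03  0.  ] F [-1.7  0.8  5.3] gap 0.02401939731675421 gf 29.999678134918213
```

```bash
python3 -m handwheel '[{"slide":[0,0,0],"roll":0},{"slide":[0,0,0],"roll":0},{"slide":[0,0,0],"roll":0},{"slide":[0,0,0],"roll":0},{"slide":[0,0,0],"roll":0},{"slide":[0,0,0],"roll":0},{"slide":[0,0,0],"roll":0}]' 6 >/dev/null; python3 d.py .5244 .266 .2 -6;  python3 -m handwheel '[{"slide":[0,0,-2],"roll":0},{"slide":[0,0,-4],"roll":0},{"slide":[0,0,-4],"roll":0},{"slide":[0,0,-4],"roll":0},{"slide":[0,0,-4],"roll":0},{"slide":[0,0,0],"roll":0},{"slide":[0,0,0],"roll":0}]' >/dev/null; python3 d.py .46 -.282 .22 -12
```

```text
t 13.55 p [0.5245 0.2671 0.0349] roll 0.21 tool-now cm [ -0.11  -0.   -16.51] tool-target cm [ -0.11  -0.   -16.51] F [ 0.7  0.4 -0.1] gap 0.05961828888727119 gf 0.0
t 14.25 p [0.5247 0.2673 0.2157] roll 6.22 tool-now cm [-55.31  -0.91  -0.51] tool-target cm [-55.08   5.09  -0.43] F [-0.3  0.1  0.1] gap 0.060193507455411514 gf 0.0
```

```bash
python3 -m handwheel '[{"slide":[-2.5,0,-0.5],"roll":0},{"slide":[-4.5,-0.1,0],"roll":0},{"slide":[-4.8,-0.1,0],"roll":0},{"slide":[-4.8,-0.1,0],"roll":0},{"slide":[-4.8,-0.1,0],"roll":0},{"slide":[-4.8,-0.1,0],"roll":0},{"slide":[-4.8,-0.1,0],"roll":0},{"slide":[-4.8,-0.1,0],"roll":0},{"slide":[-4.8,-0.1,0],"roll":0},{"slide":[-4.8,-0.1,0],"roll":0},{"slide":[-4.5,-0.1,0],"roll":0},{"slide":[-3.4,0,0],"roll":0},{"slide":[-2,0,0],"roll":0},{"slide":[0,0,0],"roll":6},{"slide":[0,0,0],"roll":0},{"slide":[0,0,0],"roll":0}]' >/dev/null; python3 d.py .46 -.282 .14 -12; python3 - <<'E'
from h import *
s=viewer.get_image("scene")[:,:,::-1]
cv2.imwrite("pics/s4.png",s)
t=viewer.get_image("top")[:,:,::-1]
print(np.mean(abs(t[195:230,215:275].astype(int)-cv2.imread("pics/top0.png")[195:230,215:275])))
cv2.imwrite("pics/chk.png",cv2.resize(t[135:250,215:375],(800,575),interpolation=2))
E
```

```text
t 15.85 p [ 0.4583 -0.2811  0.2186] roll 0.38 tool-now cm [-0.06  0.21  7.86] tool-target cm [-0.06  0.19  7.86] F [-0.8 -0.6  0. ] gap 0.06014389520832944 gf 0.0
13.301269841269841
```

View pics/chk.png

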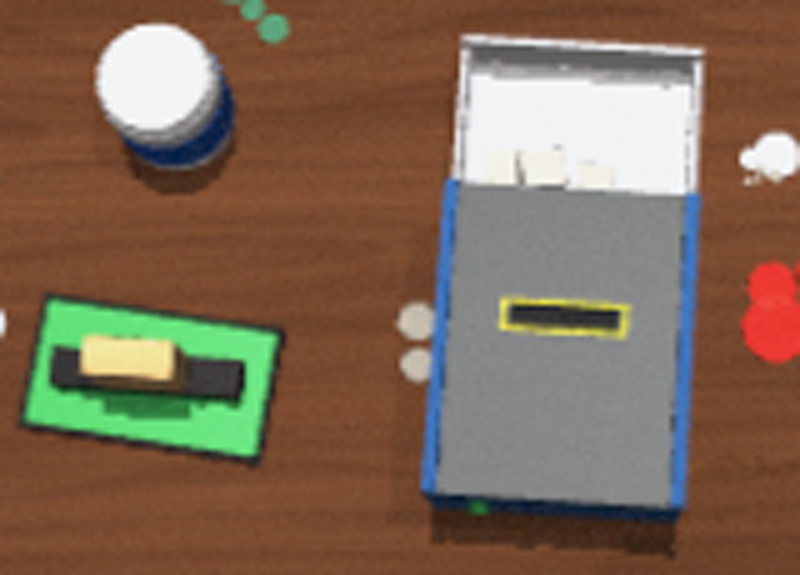

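The scraper stands on its mat (148,368), the plate is clear and all the chips are in the tray. The slot is now unobstructed, so I'll measure the frame in both cameras and go on to the paddle.

```bash
cat > sl.py <<'E'
from h import *
from scipy.optimize import minimize
t=viewer.get_image("top")[:,:,::-1]; cv2.imwrite("pics/t5.png",t)
for n,im,(x0,x1,y0,y1) in (("top",t,(308,348,185,210)),("scene",cv2.imread("pics/s4.png"),(290,340,190,220))):
    h=cv2.cvtColor(im[y0:y1,x0:x1].copy(),cv2.COLOR_BGR2HSV)
    m=((h[...,0]>20)&(h[...,0]<35)&(h[...,1]>110)&(h[...,2]>90))
    v,u=np.nonzero(m); P=back(n,np.c_[u+x0,v+y0],.09); 
    (c,s,a)=cv2.minAreaRect((P[:,:2]*1000).astype(np.float32)); print(n,m.sum(),np.round(c,1),np.round(s,1),round(a,1),"mean",P.mean(0).round(4))
E
python3 sl.py
python3 -m handwheel '[{"slide":[0,0.2,2],"roll":0.4},{"slide":[0,0,3],"roll":0},{"slide":[0,0,3],"roll":0},{"slide":[0,0,2],"roll":0},{"slide":[0,0,0],"roll":0},{"slide":[0,0,0],"roll":0},{"slide":[0,0,0],"roll":0}]' >/dev/null;  python3 d.py .46 -.282 .086 -12
```

```text
top 74 [538.6   2.6] [74.8 19.9] 85.0 mean [0.5379 0.003  0.09  ]
scene 185 [5.405e+02 1.000e-01] [78.4 23.9] 85.1 mean [ 5.406e-01 -2.000e-04  9.000e-02]
t 16.7 p [ 0.4617 -0.2829  0.1212] roll -0.16 tool-now cm [ 0.06 -0.19  3.52] tool-target cm [ 0.06 -0.18  3.52] F [-0.  -0.7 -0.9] gap 0.060033461404404166 gf 0.0
```

```bash
python3 -m handwheel '[{"slide":[0,-0.2,1.5],"roll":-0.2},{"slide":[0,0,1.5],"roll":0},{"slide":[0,0,0.5],"roll":0},{"slide":[0,0,0],"roll":0},{"slide":[0,0,0],"roll":0}]' >/dev/null;  python3 d.py .46 -.282 .086 -12; python3 -m handwheel '[{"slide":[0,0,0],"roll":0},{"slide":[0,0,0],"roll":0},{"slide":[0,0,0],"roll":0},{"slide":[0,0,0],"roll":0},{"slide":[0,0,0],"roll":0},{"slide":[0,0,0],"roll":0},{"slide":[0,0,0],"roll":0},{"slide":[0,0,0],"roll":0}]' 0 >/dev/null;  python3 d.py .46 -.282 .086 -12
```

```text
t 17.2 p [ 0.4594 -0.2825  0.0859] roll 0.02 tool-now cm [ 0.06  0.05 -0.01] tool-target cm [ 0.06  0.05 -0.01] F [-0.1 -0.5 -0.2] gap 0.060186429726582565 gf 0.0
t 18.0 p [ 0.4588 -0.282   0.085 ] roll 0.01 tool-now cm [ 0.03  0.11 -0.1 ] tool-target cm [ 0.03  0.11 -0.1 ] F [0.2 0.5 0.3] gap 0.019962863953505668 gf 29.994125068187714
```

```bash
python3 -m handwheel '[{"slide":[0,0,-1],"roll":0},{"slide":[0,0,-2],"roll":0},{"slide":[0,0,-2],"roll":0},{"slide":[0,0,-3],"roll":0},{"slide":[0,0,-3],"roll":0},{"slide":[0,0,-3],"roll":0},{"slide":[0,0,0],"roll":0},{"slide":[0,0,0],"roll":0},{"slide":[0,0,0],"roll":0}]' >/dev/null;  python3 d.py .5393 .0012 .21 -5
```

```text
t 18.9 p [ 0.4581 -0.2814  0.224 ] roll -6.98 tool-now cm [29.32  2.09  1.42] tool-target cm [28.86  5.63  1.4 ] F [-0.4  0.6 -0.2] gap 0.02007933289246152 gf 29.993905127048492
```

```bash
python3 -m handwheel '[{"slide":[2,0.4,0],"roll":-3.5},{"slide":[4,0.8,0],"roll":-3.5},{"slide":[4.5,0.9,0],"roll":0},{"slide":[4.5,0.9,0],"roll":0},{"slide":[4.5,0.9,0],"roll":0},{"slide":[4.2,0.8,0],"roll":0},{"slide":[3,0.6,0],"roll":0},{"slide":[2,0.3,0],"roll":0},{"slide":[0,0,0],"roll":0},{"slide":[0,0,0],"roll":0},{"slide":[0,0,0],"roll":0}]' >/dev/null;  python3 d.py .5393 .0012 .2 -5
```

```text
t 20.0 p [ 0.5436 -0.004   0.2246] roll -0.05 tool-now cm [ 0.48 -0.47  2.46] tool-target cm [ 0.48 -0.48  2.46] F [ 0.7  0.7 -0.7] gap 0.019882168646412554 gf 29.993731677532196
```

```bash
python3 -m handwheel '[{"slide":[0.45,-0.45,1.5],"roll":0},{"slide":[0,0,1.4],"roll":0},{"slide":[0,0,0],"roll":0},{"slide":[0,0,0],"roll":0},{"slide":[0,0,0],"roll":0},{"slide":[0,0,0],"roll":0}]' >/dev/null;  python3 d.py .5393 .0012 .195 -5
python3 - <<'E'
from h import *
s=r.sense();p=s["position"];R=np.array(s["tool_rot"]);print(R.round(4).tolist())
im=viewer.get_image("scene")[:,:,::-1].copy(); cv2.imwrite("pics/s6.png",im)
crop("scene",im,285,350,155,225,8,[],"pics/p1.png")
zt=p[2]-.08;a=np.radians(-5)
f=lambda X:((proj("scene",X)-[285,155]+.5)*8-.5).round(0).tolist()
print("pred blade tip",f(rect(p,a,-.004,.004,-.03,.03,zt)),"handle bottom",f(rect(p,a,-.01,.01,-.02,.02,zt+.075)),"slot",f(rect((.5405,.0001),a,-.006,.006,-.032,.032,.09)))
E
```

```text
t 20.6 p [0.5407 0.0018 0.1966] roll -0.02 tool-now cm [-0.07 -0.13  0.16] tool-target cm [-0.07 -0.13  0.16] F [ 0.7 -0.5 -1.6] gap 0.0200631570420246 gf 29.993813931941986
[[0.0876, 0.9962, 0.0013], [0.9962, -0.0876, 0.0], [0.0001, 0.0013, -1.0]]
pred blade tip [[145.0, 333.0], [152.0, 350.0], [347.0, 309.0], [339.0, 292.0]] handle bottom [[163.0, 115.0], [183.0, 158.0], [320.0, 130.0], [299.0, 88.0]] slot [[135.0, 397.0], [146.0, 423.0], [350.0, 378.0], [338.0, 353.0]]
```

View pics/p1.png

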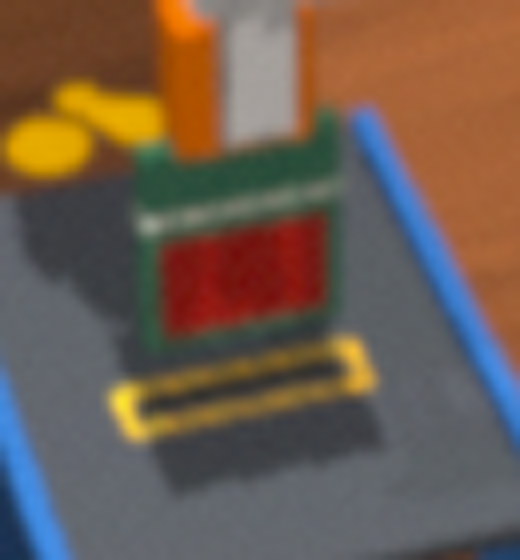

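The blade hangs above the slot with its front lower edge running from (152,352) to (342,313). The slot opening runs from (137,395) to (350,378). I'll refine that at sub-pixel level.

```bash
cat > sp.py <<'E'
from h import *
im=cv2.imread("pics/s6.png").astype(float); ch=im.max(2)-im.min(2)
f=8; C=cv2.resize(ch[155:225,285:350],None,fx=f,fy=f,interpolation=cv2.INTER_LINEAR)
p=np.array([.5407,.0018,.1966]);a=np.radians(-5);zt=p[2]-.08
g=lambda X:(proj("scene",X)-[285,155]+.5)*f-.5
b=rect(p,a,-.004,.004,-.03,.03,zt); t=b+[0,0,.045]; B=g(b);T=g(t)
def cross(v,i0,i1):  # half level crossing from inside i0 to outside i1
    st=1 if i1>i0 else -1; s=v[i0:i1:st]; lo=s[-8:].mean(); hi=s[:10].max(); k=np.argmax(s<(lo+hi)/2); return i0+st*k
def atrow(P,Q,y): return P[0]+(Q[0]-P[0])*(y-P[1])/(Q[1]-P[1])
def atcol(P,Q,x): return P[1]+(Q[1]-P[1])*(x-P[0])/(Q[0]-P[0])
L=[cross(C[y],152,115)-atrow(T[0],B[0],y) for y in range(240,325,8)]
Rr=[cross(C[y],333,375)-atrow(T[2],B[2],y) for y in range(215,300,8)]
D=[cross(C[:,x],int(atcol(B[1],B[2],x))-12,int(atcol(B[1],B[2],x))+20)-atcol(B[1],B[2],x) for x in range(165,335,12)]
for n,v in(("left",L),("right",Rr),("bottom",D)): print(n,np.round(v,1),np.median(v))
def J(d): return (g((p+d)[None])-g(p[None]))[0]
print("px per mm x,y,z",J([.001,0,0]),J([0,.001,0]),J([0,0,.001]))
for z0 in (.1966,):
  for d in ("x",): pass
# white line
Ln=g(rect(p,a,.004,.004,-.03,.03,zt+.05)); W=cv2.resize(im.min(2)[155:225,285:350],None,fx=f,fy=f,interpolation=cv2.INTER_LINEAR)
v=[]
for x in range(165,335,12):
    y=atcol(Ln[0],Ln[2],x); k=np.arange(int(y)-18,int(y)+19); w=np.clip(W[k,x]-np.percentile(W[k,x],40),0,None); v.append((k*w).sum()/w.sum()-y)
print("line dy",np.round(v,1),np.median(v))
E
python3 sp.py
```

```text
left [-4.4 -3.8 -4.2 -4.6 -6.1 -5.5 -4.9 -6.3 -5.7 -6.1 -5.6] -5.467572241982282
right [-3.3 -3.3 -3.3 -3.2 -3.2 -3.2 -3.2 -3.2 -3.2 -3.2 -2.1] -3.21657371168925
bottom [-6.9 -6.3 -6.8 -5.2 -6.6 -6.  -5.4 -6.9 -6.3 -5.7 -6.1 -5.5 -5.9 -6.4
  5.2] -6.108300989313591
px per mm x,y,z [1.31565156 2.05338398] [ 3.31627767 -0.8702966 ] [-0.06984171 -2.80091765]
line dy [5.4 4.8 5.3 5.9 5.6 5.5 5.4 5.5 5.5 5.8 5.6 6.2 5.7 5.9 5.7] 5.560720326977275
```

```bash
python3 -m handwheel '[{"slide":[0,-0.2,1.2],"roll":0},{"slide":[0,0,0.4],"roll":0},{"slide":[0,0,0],"roll":0},{"slide":[0,0,0],"roll":0},{"slide":[0,0,0],"roll":0}]' >/dev/null;  python3 d.py .5386 .0021 .174 -5
```

```text
t 21.15 p [0.5386 0.0024 0.1804] roll 0.02 tool-now cm [-0.03  0.    0.64] tool-target cm [-0.03  0.    0.64] F [-0.4  0.2 -0.1] gap 0.019844518402100324 gf 29.993858635425568
```

```bash
python3 -m handwheel '[{"slide":[0,0,0.4],"roll":0},{"slide":[0,0,0.3],"roll":0},{"slide":[0,0,0.2],"roll":0},{"slide":[0,0,0.2],"roll":0},{"slide":[0,0,0],"roll":0},{"slide":[0,0,0],"roll":0}]' >/dev/null;  python3 d.py .5386 .0021 .12 -5
```

```text
t 21.75 p [0.5382 0.0024 0.1689] roll 0.01 tool-now cm [-0.02  0.04  4.89] tool-target cm [-0.02  0.04  4.89] F [-0.7  0.8 -0.7] gap 0.019828318024421292 gf 29.993851482868195
```

```bash
python3 -m handwheel '[{"slide":[0,0,0.2],"roll":0},{"slide":[0,0,0.2],"roll":0},{"slide":[0,0,0.2],"roll":0},{"slide":[0,0,0.2],"roll":0},{"slide":[0,0,0],"roll":0},{"slide":[0,0,0],"roll":0}]' >/dev/null;  python3 d.py .5386 .0021 .12 -5
```

```text
t 22.35 p [0.5382 0.0024 0.1609] roll 0.01 tool-now cm [-0.03  0.04  4.09] tool-target cm [-0.03  0.04  4.09] F [0.5 0.4 0.4] gap 0.01973349270385208 gf 29.99387562274933
```

No contact force with the tip 9 mm into the slot, so I'll continue.

```bash
python3 -m handwheel '[{"slide":[0,0,0.4],"roll":0},{"slide":[0,0,0.4],"roll":0},{"slide":[0,0,0.4],"roll":0},{"slide":[0,0,0.4],"roll":0},{"slide":[0,0,0.4],"roll":0},{"slide":[0,0,0.4],"roll":0},{"slide":[0,0,0.4],"roll":0},{"slide":[0,0,0.4],"roll":0},{"slide":[0,0,0],"roll":0},{"slide":[0,0,0],"roll":0}]' >/dev/null;  python3 d.py .5386 .0021 .12 -5
python3 - <<'E'
from h import *
im=viewer.get_image("scene")[:,:,::-1].copy(); cv2.imwrite("pics/s7.png",im)
crop("scene",im,285,350,155,225,8,[],"pics/p2.png")
E
```

```text
t 23.35 p [0.5382 0.0024 0.1289] roll 0.01 tool-now cm [-0.02  0.04  0.89] tool-target cm [-0.02  0.04  0.89] F [ 0.1  0.3 -0.5] gap 0.019970779131335284 gf 29.993745982646942
```

View pics/p2.png

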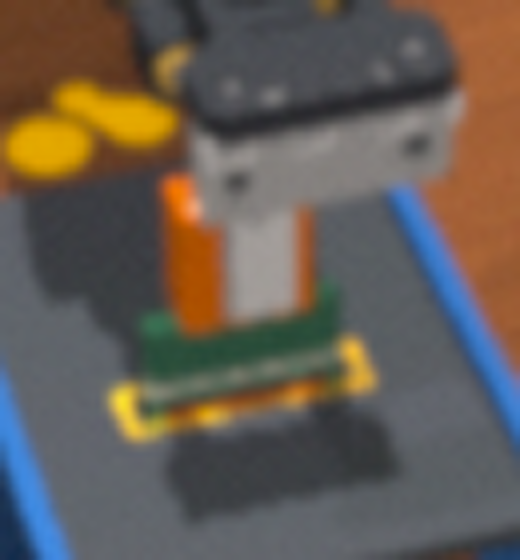

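The blade sits in the slot, with the white line at about (245,375), roughly 8–9 mm above the plate. Last stretch.

```bash
python3 -m handwheel '[{"slide":[0,0,0.3],"roll":0},{"slide":[0,0,0.3],"roll":0},{"slide":[0,0,0.2],"roll":0},{"slide":[0,0,0.05],"roll":0},{"slide":[0,0,0],"roll":0},{"slide":[0,0,0],"roll":0},{"slide":[0,0,0],"roll":0},{"slide":[0,0,0],"roll":0}]' >/dev/null;  python3 d.py .5386 .0021 .12 -5
python3 - <<'E'
from h import *
im=viewer.get_image("scene")[:,:,::-1].copy(); cv2.imwrite("pics/s8.png",im)
f=8
# line rows now vs. expected for the line at plate height, using the scene bias (+1.9,-2.0 mm) found before
for fn,z in (("s7",.0989),("s8",.0903)):
    W=cv2.resize(cv2.imread(f"pics/{fn}.png").astype(float).min(2)[155:225,285:350],None,fx=f,fy=f,interpolation=cv2.INTER_LINEAR)
    P=(proj("scene",rect((.5382+.0019,.0024-.002),np.radians(-5),.004,.004,-.03,.03,z))-[285,155]+.5)*f-.5
    v=[]
    for x in range(175,330,12):
        y=P[0][1]+(P[2][1]-P[0][1])*(x-P[0][0])/(P[2][0]-P[0][0]); k=np.arange(int(y)-14,int(y)+15); v.append(k[np.argmax(W[k,x])]-y)
    print(fn,np.round(v,1))
print(np.round(r.sense()["ft_torque"],2))
crop("scene",im,295,340,180,220,12,[],"pics/p3.png")
E
```

```text
t 24.2 p [0.5383 0.0024 0.1205] roll 0.01 tool-now cm [-0.03  0.03  0.05] tool-target cm [-0.03  0.03  0.05] F [ 0.4 -0.6 -1.3] gap 0.01973672052076844 gf 29.99384969472885
s7 [-1.   0.7  3.3 -1.1  0.5  3.1 -1.3  0.3  2.9 -1.4  1.2  2.8 -1.6]
s8 [ 0.9 -3.5 -0.9  0.8  3.4 -1.   0.6  3.3 -1.1  0.5  3.2 -1.2  0.4]
[-0.07  0.03  0.01]
```

View pics/p3.png

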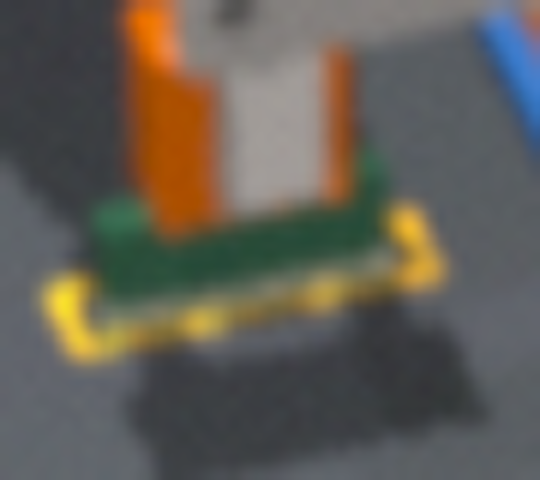

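The white line, from (100,305) to (390,260), now sits at the slot rim, and the forces are near zero. I'll trim 0.4 mm and hand in.

```bash
python3 -m handwheel '[{"slide":[0,0,0.04],"roll":0},{"slide":[0,0,0],"roll":0},{"slide":[0,0,0],"roll":0},{"slide":[0,0,0],"roll":0}]' >/dev/null;  python3 d.py .5386 .0021 .12 -5; python3 -c "
from cell import r
print(r.finish_job())"
```

```text
t 24.65 p [0.5382 0.0024 0.12  ] roll 0.01 tool-now cm [-0.02  0.04  0.  ] tool-target cm [-0.02  0.04  0.  ] F [-0.4 -0.2  0.3] gap 0.01982203801989897 gf 29.993873834609985
the job is handed in; nothing more can be done
None
```

I handed the job in at about 24.7 s: the three chips are in the tray, the scraper is back on its mat, and the paddle is held upright in the slot with its white line level with the plate and almost no contact force; the hand-in returned no verdict.

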